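# Wedge the spring clip off the vent rod

### The job

Take the spring clip off the vent rod: pick up the black wedge, slide it along the top of the rod in under the clip's tongue to spread it, and go on easing the clip along with the wedge until it drops off the free end into the dish. Touch the clip with the wedge only and feel your way gently: 20 N on the rod or the clip already spoils them. Then stand the wedge back down on its skirts on the bare table and let go, leaving everything else where it is.

Things in the scene. Friction and masses are not known exactly. Their poses are not given: they have to be found in the camera images.
- linkage: Fixed grey cast hinge bracket carrying a level square steel rod along its +x; a red vent slider hangs from the rod. Origin below the rod's axis, z up; its height varies by 16 mm. Rod top at z = +90 mm. Foot x -80 to +20, 90 mm wide; upright x -55 to -5, 40 mm wide to z = 64, 22 above; red slider x 15 to 45 mm, 22 mm wide beside the rod, 70 mm wide below z = 66. Nothing of it rises above the rod's top
- rod_end (a point): Middle of the top edge of the rod's free end (linkage x = +135, z = +90 mm). The rod is 16 mm wide, 14 mm deep, x -60 to +135 mm. A notch, x 83.5 to 91.5 mm, 3.5 mm deep, crosses its top and holds the clip's tooth. The blade's height in the wedge is not known: feel for the rod's top with it at a few mm/s, short of the lip, before sliding it in
- clip: Dark greased steel spring clip, 57 g, loose on the rod: a square collar round it (x 0 to 24, 23 mm wide, z -17.5 to +2 mm, 1.5 mm of play) and a sprung tongue lying back over the rod's top towards the bracket (x -38 to 0, 18 mm wide, 2 mm thick). Origin: bracket-side edge of the collar, underside of its roof, on the rod's top at linkage x = 106 mm; x towards the rod's free end, z up
- tongue_lip (a point): Lower edge of the tongue's free end (lip), at rest 2.5 mm above the rod's top at linkage x = 68 mm. The nose goes in here, moving along linkage +x. A tooth under the tongue (clip x -21 to -16, 2 mm into the rod's notch) blocks the clip until the lip is raised about 5 mm; then it can be pushed along; after 29 mm the collar leaves the rod, tips, and hangs until the nose is pushed to about the rod's end
- clip_tongue (a joint): Angle of the sprung tongue against the collar, rad: 0 at rest, grows as the lip is raised (about 0.1 with the wedge fully in); the spring presses down on the lip with about 1.3 N at first and 2.5 N when spread; pushing wedge and clip along takes some 3 to 10 N
- wedge: Loose black wedge tool, 110 g, standing on two skirts. Origin: level of the skirts' underside, middle; x to the nose. Grip x -22.5 to 22.5, 14 mm wide (y), z 28 to 70: pinch across y from above. Skirts y 14 to 17 mm either side, straddling the rod. Between them a blade 14 mm wide, flat below, x -22.5 to 39.5, is clamped with its underside at z = 2 to 16 mm, unknown and different each time
- clip_middle (a point): Middle of the clip's collar (clip x = +12, z = -8 mm). The wedge's blade meets the clip so: nose 1.5 mm thick at wedge x = 39.5 mm, ramp rising to 10.5 mm above the blade's underside at wedge x = 22.5, there a square shoulder that butts on the lip and pushes the clip along
- dish: Loose open aluminium parts dish, 600 g, 150 x 120 x 26 mm outside, 4 mm walls, on the table below the rod's free end, long side along the rod. Origin at the middle of its underside; x along the long side
- cone0: Ivory plastic egg cone, foot 56 mm across, 62 mm tall, a bystander; origin at the middle of its foot
- cone1: The other ivory egg cone, same size, a bystander
- thermometer: Brass thermometer case, 110 x 36 x 16 mm, lying flat, a bystander; origin at the middle of its underside
Not all that is in view belongs to the job. There is more than one size of the clip; the job needs the middle-sized. Of the things that look like the dish, take the one that is nearest to the robot's base at the start.

How it is judged:
By the outcome, as a careful person would: the job done as asked, in the order asked, and still so for the second after the job is handed in, with the robot touching nothing.
It also fails if it takes over 64 s, if anything falls off the work surface, if the arm or the gripper's body presses on something with over 40 N, if the wrist force passes 120 N, or if a joint passes its speed limit or range.

### The arm

A 6-joint arm with a two-finger parallel gripper is mounted at the origin on the work surface. World frame = base frame: x ahead of the robot, y to its left, z up, the work surface at z = 0. Lengths are in mm, angles in rad, forces in N, time in s.
With the tool pointing down it reaches from about 375 to 975 mm from the base axis. Payload 3.8 kg.
Tool frame: the origin (TCP) lies between the finger pads; the fingertips stand 19 mm ahead of it and the grasp point (between the pads) is the TCP; z points along the fingers, y is the direction in which the jaws open and shut (so a half turn about z gives the same grasp; the last joint's range is limited). The gripper opens to 88 mm and grips with 3 to 60 N. Pads are 18 mm wide; open, the fingers measure 123 mm over their backs; the gripper's body (75 mm by 187 mm) begins 45 mm behind the grasp point.
Start: joints at [-1.242, 0.264, 1.604, -0, 1.274, -0.037], TCP at [241.439, -630.337, 257.706] pointing down, gripper open.
Joint ranges: [-2.63, 2.63], [-0.94, 2.18], [0.31, 2.57], [-1.31, 4.45], [0, 2.66], [-2.55, 2.55]. Speed limits (rad/s): [2.57, 2.57, 3.14, 3.14, 3.14, 3.14].

### API

Orientations are given as a rotation vector (axis times angle).
In Python, from station import sensors, capture, calibration, workorder gives the robot as it stands. The module is installed in compiled form; this text tells all that it offers.
- The arm moves only by the tool send_rows, never from a script. Its argument "moves" is a list of rows, each a list of 7 numbers: the shift along the tool's x, y, z in mm, then the turn, a rotation vector about the tool's x, y, z in degrees, then the gripper's target within -1 to 1 (shut at 1, half-way at 0, fully open at -1). A call has 1 to 20 rows; each row is the pose to reach, as a shift and turn from the pose measured when the call began, along the tool's axes at that moment; what a row does not reach only later rows make up. A row lasts 1/10 s, in which the tool goes at most 50 mm and 8.59 degrees, less where a joint would pass 70% of its speed; a pose out of reach is approached as far as the arm can. A call with a gripper value outside its range is refused whole. The fingers move at their own pace and stop on an object; the grip force is fixed at half the most. Time passes only in rows, so rows that repeat a pose let the fingers close. It gives the time, the measured TCP pose, the force and the opening at its end, in the units of the state.
- sensors.get_state(): the state, without advancing time (a new reading comes with each control period).
- capture(name): name is "scene" or "top" or "wrist"; returns the picture (400x640x3 uint8, blue, green, red); there is no depth.
- calibration(name): a dict with "intrinsics" (3x3 intrinsics, pixels), "R" (3x3) and "t" (3): a world point X has camera coordinates R X + t. Camera axes: x right, y down, z forward; pixel columns grow to the right and rows downward; lengths in mm; the calibration is good to about 2 mm. A picture is of the moment at which its call begins: read the wrist's pose just before it. calibration takes no time and is no camera call; for the wrist camera it gives the pose at the moment of the call.
- workorder.job_done(): hands the job in, once; it reports no verdict.
The state is a dict: "time_s": time; "qpos": joint angles; "joint_velocities": joint speeds; "joint_efforts": joint torques, N m; "position": TCP position; "eef_rot": TCP orientation; "wrist_force": force on the tool from outside, world axes, zero at the start; "ft_torque": the same for the moment, N m; "grip_width": finger opening in mm.
Only numpy, scipy, OpenCV 4.12 (cv2) and the standard library are available. Lean on these libraries where they do the work, as an engineer would, in place of code of your own. Each camera call takes 0.05 s, during which the arm holds its last target.

## Working session

There is one attempt and no reset: what is moved stays moved. The work goes in short steps, Python scripts to look and compute and a tool call to move; the robot and the scene stay as the last step left them, time stands still between calls to the robot, and variables do not carry over. Pictures are saved under pics/ and viewed, and the job is handed in when it is done.

Besides the shell and the picture viewer there is one more tool, called after "Call:" by a JSON object that holds its "name" and its "arguments", one argument or row to a line. send_rows: Moves the arm, as the interface text tells. Its arguments: {"type":"object","properties":{"moves":{"type":"array"}},"required":["moves"]}

```bash
mkdir -p pics; cat > h.py <<'E'
import numpy as np,cv2
from station import sensors,capture,calibration,workorder
np.set_printoptions(precision=2,suppress=True)
def ray(c,u,v):
    K=np.array(c['intrinsics']);R=np.array(c['R']);t=np.array(c['t']).ravel()
    d=R.T@np.linalg.solve(K,[u,v,1.]);return -R.T@t,d/np.linalg.norm(d)
def onz(c,u,v,z):
    o,d=ray(c,u,v);return o+d*(z-o[2])/d[2]
def tri(obs):
    A=np.zeros((3,3));b=np.zeros(3);L=[]
    for c,u,v in obs:
        o,d=ray(c,u,v);P=np.eye(3)-np.outer(d,d);A+=P;b+=P@o;L.append((o,P))
    x=np.linalg.solve(A,b);return x,[np.linalg.norm(P@(x-o)) for o,P in L]
def proj(c,X):
    p=np.array(c['intrinsics'])@(np.array(c['R'])@np.array(X,float)+np.array(c['t']).ravel());return p[:2]/p[2]
E
python3 - <<'E'
from h import *
import pickle
print(sensors.get_state())
for n in ['scene','top','wrist']:
    c=calibration(n);i=capture(n);cv2.imwrite(f'pics/{n}0.png',i);pickle.dump(c,open(f'pics/{n}0.pkl','wb'))
    print(n,c, -np.array(c['R']).T@np.array(c['t']).ravel())
E
```

```text
{'time_s': 0.0, 'qpos': array([-1.24,  0.26,  1.61,  0.  ,  1.27, -0.04]), 'joint_velocities': array([-0., -0.,  0.,  0.,  0.,  0.]), 'joint_efforts': array([  0.  , -50.21, -35.69,   0.07,   0.03,  -0.  ]), 'position': array([ 241.24, -629.71,  256.41]), 'eef_rot': array([-3.09, -0.57,  0.  ]), 'wrist_force': array([-0.74,  0.05, -0.19]), 'ft_torque': array([-0.01,  0.03,  0.08]), 'grip_width': 88.08925405740875}
scene {'intrinsics': array([[379.33,   0.  , 318.66],
       [  0.  , 379.33, 190.65],
       [  0.  ,   0.  ,   1.  ]]), 'R': array([[ 0.31,  0.95,  0.02],
       [ 0.76, -0.24, -0.6 ],
       [-0.57,  0.2 , -0.8 ]]), 't': array([-197.89, -417.34, 1441.7 ])} [1199.96 -200.09  901.05]
top {'intrinsics': array([[421.91,   0.  , 316.55],
       [  0.  , 421.91, 202.37],
       [  0.  ,   0.  ,   1.  ]]), 'R': array([[-0.  , -1.  , -0.  ],
       [-0.99,  0.  , -0.16],
       [ 0.16,  0.  , -0.99]]), 't': array([ 18.94, 620.52, 859.32])} [476.4   13.67 946.93]
wrist {'intrinsics': array([[291.69,   0.  , 317.93],
       [  0.  , 291.69, 200.42],
       [  0.  ,   0.  ,   1.  ]]), 'R': array([[ 0.36, -0.93, -0.  ],
       [-0.89, -0.34,  0.3 ],
       [-0.28, -0.11, -0.95]]), 't': array([-673.89,  -41.17,  388.26])} [ 312.55 -602.34  382.18]
```

View pics/scene0.png

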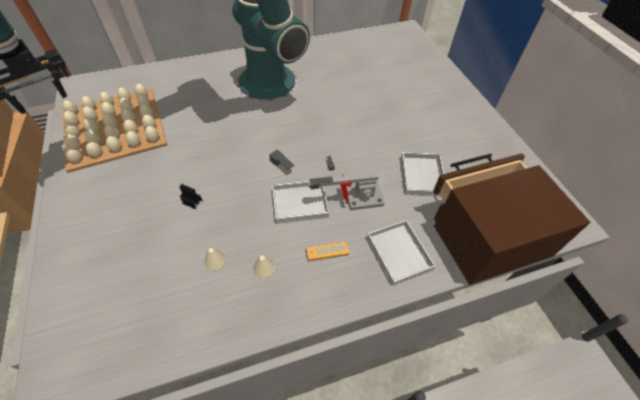

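View pics/top0.png

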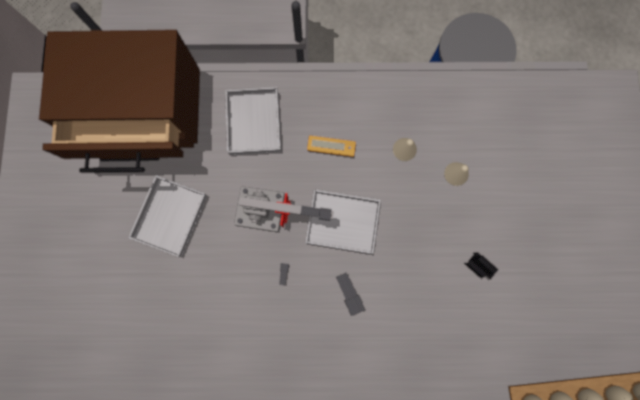

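View pics/wrist0.png

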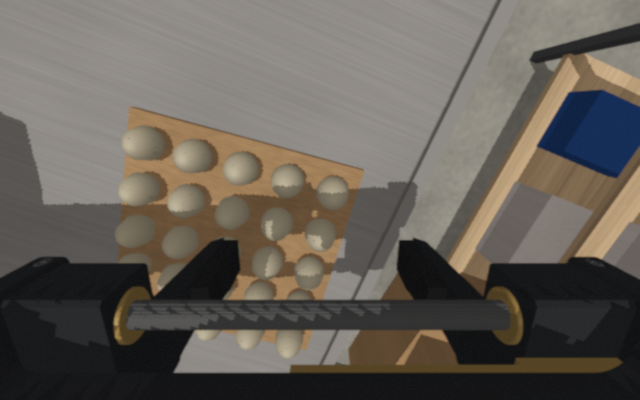

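```bash
python3 - <<'E'
from h import *
a=cv2.imread('pics/top0.png');s=cv2.imread('pics/scene0.png')
def z(i,x0,y0,w,h,k): return cv2.resize(i[y0:y0+h,x0:x0+w],None,fx=k,fy=k,interpolation=cv2.INTER_CUBIC)
cv2.imwrite('pics/c_top.png',z(a,225,175,160,115,5))
cv2.imwrite('pics/c_wt.png',np.hstack([z(a,455,240,50,50,8),z(s,165,170,50,50,8)]))
cv2.imwrite('pics/c_sc.png',z(s,260,140,135,90,5.9))
E
```

```text
(no output)
```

View pics/c_top.png

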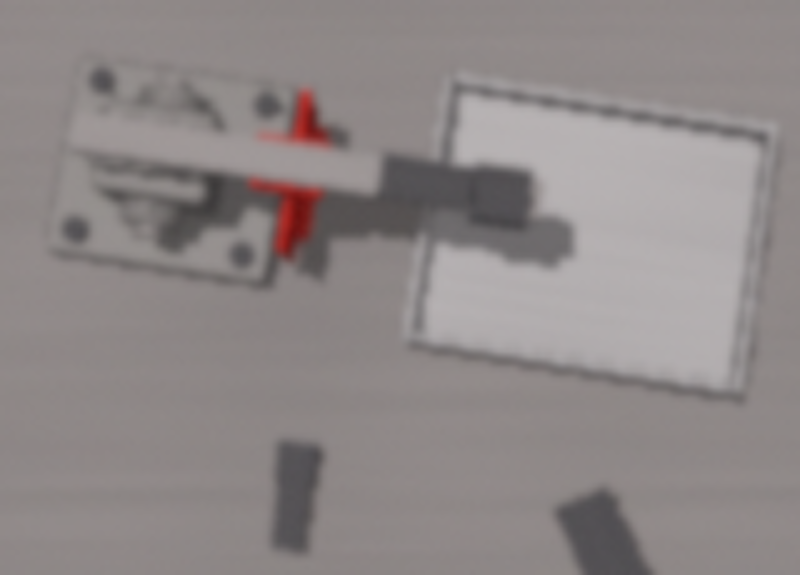

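View pics/c_wt.png

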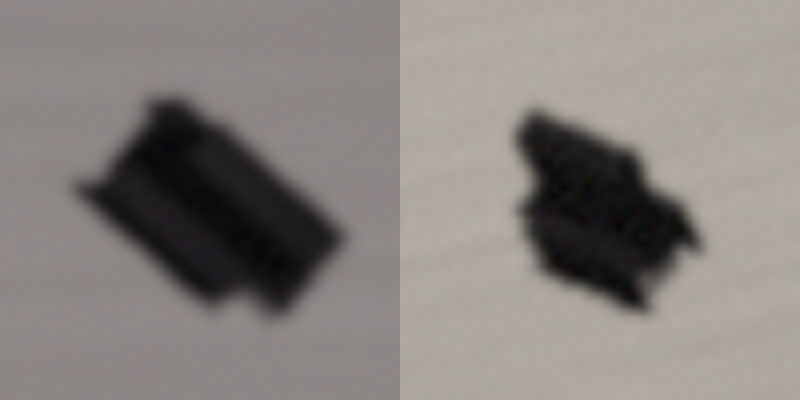

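View pics/c_sc.png

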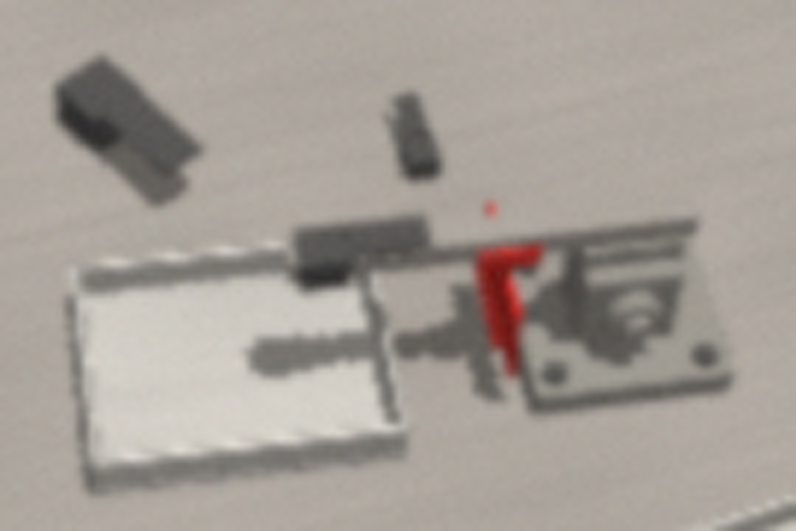

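```bash
python3 - <<'E'
from h import *
import pickle
T=pickle.load(open('pics/top0.pkl','rb'));S=pickle.load(open('pics/scene0.pkl','rb'))
print('wedge tops', onz(T,455+25,240+25,30), onz(S,165+25,170+25,30))
t=lambda x,y:(T,225+x/5,175+y/5); s=lambda x,y:(S,260+x/5.9,140+y/5.9)
# rod axis: bracket end top mid
for nm,a,b in [('rodback',t(72,135),s(695,224)),('collar far near-robot corner', t(529,224),s(296,228)),('collar bracket corner',t(472,215),None),]:
    if b: print(nm,tri([a,b]))
for nm,p in dict(back=(72,135),slider=(290,160),lipmid=(383,175),collarmid=(502,195)).items():
    print(nm,[onz(*t(*p),z)for z in (84,92,100)])
print('dish corners',[onz(*t(*p),26)for p in [(455,72),(780,125),(745,400),(408,345)]])
for nm,p in [('d2',(168,215)),('d3',(253,122))]:print(nm,onz(T,*p,10))
print('cones',onz(T,405,149,30),onz(T,457,174,30),onz(T,331,147,16),'clips',onz(T,284,273,10),onz(T,350,295,10))
E
```

```text
wedge tops [ 486.25 -333.53   30.  ] [ 484.21 -333.87   30.  ]
rodback (array([617.89, 178.94,  76.62]), [np.float64(0.8824812975160817), np.float64(0.8824812975160007)])
collar far near-robot corner (array([578.04,  -9.43,  95.7 ]), [np.float64(2.819011352532405), np.float64(2.819011352532419)])
back [array([616.4 , 176.69,  84.  ]), array([615.11, 175.18,  92.  ]), array([613.81, 173.66, 100.  ])]
slider [array([605.59,  86.16,  84.  ]), array([604.39,  85.49,  92.  ]), array([603.2 ,  84.81, 100.  ])]
lipmid [array([599.19,  47.66,  84.  ]), array([598.05,  47.35,  92.  ]), array([596.91,  47.03, 100.  ])]
collarmid [array([590.68,  -1.45,  84.  ]), array([589.62,  -1.31,  92.  ]), array([588.56,  -1.17, 100.  ])]
dish corners [array([653.54,  18.07,  26.  ]), array([ 629.13, -125.61,   26.  ]), array([ 508.43, -107.16,   26.  ]), array([532.66,  38.87,  26.  ])]
d2 [599.48 350.07  10.  ]
d3 [816.46 163.95  10.  ]
cones [ 744.32 -182.01   30.  ] [ 686.41 -295.38   30.  ] [753.85 -16.41  16.  ] clips [470.46  88.78  10.  ] [422.89 -55.04  10.  ]
```

Call:
{"name": "send_rows", "arguments": {
  "moves": [
    [301,-168,26,0,0,-33.6,-1],
    [301,-168,26,0,0,-33.6,-1],
    [301,-168,26,0,0,-33.6,-1],
    [301,-168,26,0,0,-33.6,-1],
    [301,-168,26,0,0,-33.6,-1],
    [301,-168,26,0,0,-33.6,-1],
    [301,-168,26,0,0,-33.6,-1],
    [301,-168,26,0,0,-33.6,-1],
    [301,-168,26,0,0,-33.6,-1],
    [301,-168,26,0,0,-33.6,-1]
  ]
}}

```text
time_s: 1.15
position: [461.7, -366.0, 230.9]
eef_rot: [-2.791, -1.439, 0.001]
wrist_force: [-0.4, 0.3, 0.5]
grip_width: 88.0
```

```bash
python3 - <<'E'
from h import *
import pickle
s=sensors.get_state();print(s['time_s'],s['qpos'],s['position'],s['eef_rot'],s['wrist_force'])
c=calibration('wrist');i=capture('wrist');cv2.imwrite('pics/w1.png',i);pickle.dump(c,open('pics/w1.pkl','wb'))
print(proj(c,[486,-333,30]))
E
```

```text
1.15 [-0.71  0.12  1.82  0.    1.2  -0.09] [ 461.71 -365.98  230.93] [-2.79 -1.44  0.  ] [-0.37  0.32  0.53]
[319.18 143.3 ]
```

View pics/w1.png

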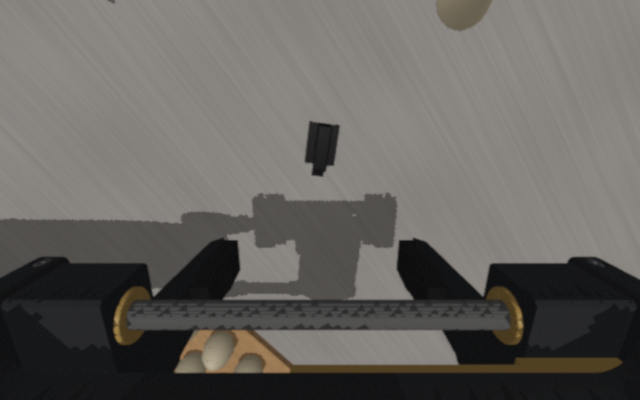

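```bash
python3 - <<'E'
from h import *
i=cv2.imread('pics/w1.png')[110:190,280:370]
i=cv2.convertScaleAbs(i,alpha=1.8)
cv2.imwrite('pics/w1c.png',cv2.resize(i,None,fx=7,fy=7,interpolation=cv2.INTER_CUBIC))
E
```

```text
(no output)
```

View pics/w1c.png

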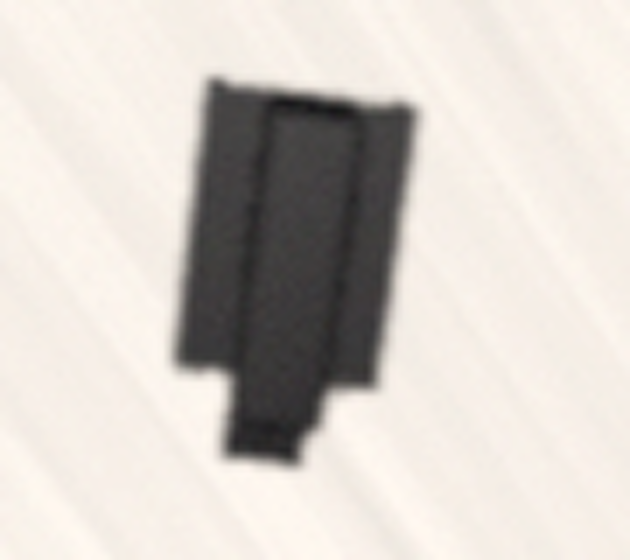

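```bash
python3 - <<'E'
from h import *
import pickle
c=pickle.load(open('pics/w1.pkl','rb'))
q=[(275,112),(360,119),(322,428),(236,428)]
P=[onz(c,280+x/7,110+y/7,70) for x,y in q]
for p in P:print(p)
m=np.mean(P,0);b=(P[0]+P[1])/2;f=(P[2]+P[3])/2;print('mid',m,np.linalg.norm(P[0]-P[1]),np.linalg.norm(b-f))
l=(P[3]-P[0])+(P[2]-P[1]);h=np.degrees(np.arctan2(l[1],l[0]));print('heading',h)
for z in (2,9,16):
  n=onz(c,280+262/7,110+460/7,z);print('nose',n,np.linalg.norm((n-m)[:2]))
for z in (20,28):
  S=[onz(c,280+x/7,110+y/7,z) for x,y in [(210,85),(415,108),(376,385),(178,365)]]
  l=(S[3]-S[0])+(S[2]-S[1]);print(z,np.mean(S,0),np.linalg.norm(S[0]-S[1]),np.linalg.norm(S[0]-S[3]),np.degrees(np.arctan2(l[1],l[0])))
from scipy.spatial.transform import Rotation as Ro
s=sensors.get_state();print(Ro.from_rotvec(s['eef_rot']).as_matrix())
E
```

```text
[ 497.93 -316.14   70.  ]
[ 506.83 -323.62   70.  ]
[ 478.09 -355.67   70.  ]
[ 468.1  -348.57   70.  ]
mid [ 487.74 -336.     70.  ] 11.626227611395192 43.559286390624074
heading -132.25390338752666
nose [ 459.54 -366.66    2.  ] 41.65356005518478
nose [ 460.46 -365.41    9.  ] 40.114754702399075
nose [ 461.37 -364.16   16.  ] 38.57677190339771
20 [ 487.57 -336.54   20.  ] 32.93572860924009 45.259038431472156 -132.56254242371296
28 [ 488.01 -335.75   28.  ] 32.15296641638688 44.18339609213413 -132.56254242371296
[[ 0.58  0.81 -0.  ]
 [ 0.81 -0.58  0.  ]
 [ 0.   -0.   -1.  ]]
```

Call:
{"name": "send_rows", "arguments": {
  "moves": [
    [20,2,30,0,0,4,-1],
    [39.4,3.7,70,0,0,7,-1],
    [39.4,3.7,110,0,0,7,-1],
    [39.4,3.7,130,0,0,7,-1],
    [39.4,3.7,150,0,0,7,-1],
    [39.4,3.7,165,0,0,7,-1],
    [39.4,3.7,176,0,0,7,-1],
    [39.4,3.7,179,0,0,7,-1],
    [39.4,3.7,179,0,0,7,-1]
  ]
}}

```text
time_s: 2.1
position: [487.1, -336.7, 52.1]
eef_rot: [-2.875, -1.263, 0.0]
wrist_force: [0.7, -0.3, -0.1]
grip_width: 88.2
```

Call:
{"name": "send_rows", "arguments": {
  "moves": [
    [0,0,0,0,0,0,0.4],
    [0,0,0,0,0,0,0.6],
    [0,0,0,0,0,0,1],
    [0,0,0,0,0,0,1],
    [0,0,0,0,0,0,1],
    [0,0,0,0,0,0,1],
    [0,0,0,0,0,0,1],
    [0,0,0,0,0,0,1],
    [0,0,0,0,0,0,1],
    [0,0,0,0,0,0,1]
  ]
}}

```text
time_s: 3.1
position: [487.0, -336.7, 52.0]
eef_rot: [-2.875, -1.263, 0.001]
wrist_force: [0.0, -0.6, 0.3]
grip_width: 13.8
```

Call:
{"name": "send_rows", "arguments": {
  "moves": [
    [0,0,-10,0,0,0,1],
    [0,0,-40,0,0,0,1],
    [0,0,-90,0,0,0,1],
    [30,-14,-140,0,0,-6,1],
    [80,-36,-188,0,0,-12,1],
    [125,-56,-188,0,0,-18,1],
    [170,-77,-188,0,0,-25,1],
    [215,-97,-188,0,0,-31,1],
    [260,-117,-188,0,0,-34.3,1],
    [290,-131,-188,0,0,-34.3,1],
    [304.4,-137.3,-188,0,0,-34.3,1],
    [304.4,-137.3,-188,0,0,-34.3,1],
    [304.4,-137.3,-188,0,0,-34.3,1],
    [304.4,-137.3,-188,0,0,-34.3,1]
  ]
}}

```text
time_s: 4.5
position: [591.6, -20.8, 240.4]
eef_rot: [-2.375, -2.054, 0.001]
wrist_force: [-0.6, -0.2, -0.7]
grip_width: 14.2
```

```bash
cat > snap.py <<'E'
from h import *
import pickle,sys
n=sys.argv[1];cam=sys.argv[2]
s=sensors.get_state();print(s['time_s'],s['qpos'],s['position'],s['eef_rot'],s['wrist_force'],s['ft_torque'],s['grip_width'])
c=calibration(cam);i=capture(cam);cv2.imwrite(f'pics/{n}.png',i);pickle.dump(c,open(f'pics/{n}.pkl','wb'))
E
python3 snap.py w2 wrist
```

```text
4.5 [-0.08  0.12  1.81  0.    1.22  0.07] [591.58 -20.84 240.39] [-2.38 -2.05  0.  ] [-0.56 -0.17 -0.69] [-0.08 -0.09 -0.01] 14.153271782378681
```

View pics/w2.png

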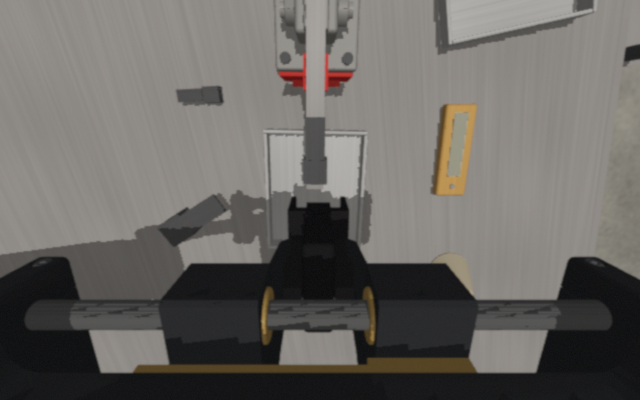

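```bash
python3 - <<'E'
from h import *
i=cv2.imread('pics/w2.png')[70:215,250:380]
cv2.imwrite('pics/w2c.png',cv2.resize(cv2.convertScaleAbs(i,alpha=1.4),None,fx=4.1,fy=4.1,interpolation=cv2.INTER_CUBIC))
E
```

```text
(no output)
```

View pics/w2c.png

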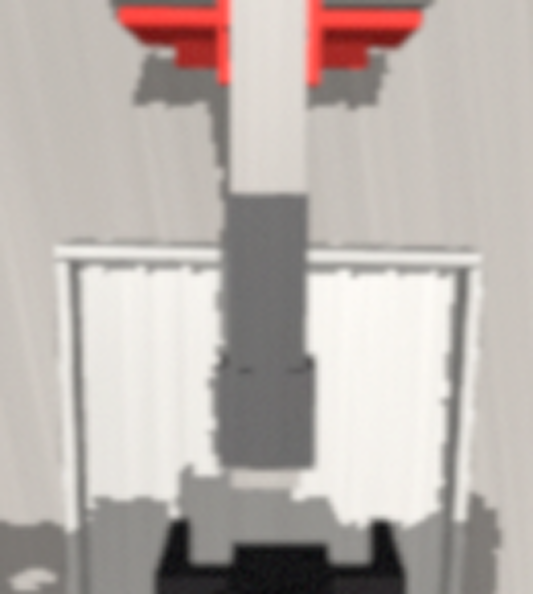

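```bash
python3 - <<'E'
from h import *
import pickle
c=pickle.load(open('pics/w2.pkl','rb'));T=pickle.load(open('pics/top0.pkl','rb'))
w=lambda x,y,z:onz(c,250+x/4.1,70+y/4.1,z)
for z in (80,84,88,92,96,100,104,108):
  lip=w(268.5,195,z+4.5);ce=w(266,468,z+2);re=w(266,488,z)
  a=w(269,100,z);d=ce-lip
  tl=onz(T,225+383/5,175+175/5,z+4.5)
  print(z,lip[:2],tl[:2],'len',np.linalg.norm(d[:2]),'rod w',np.linalg.norm(w(230,100,z)-w(308,100,z)),np.linalg.norm((re-lip)[:2]),re[:2],'head',np.degrees(np.arctan2(d[1],d[0])),np.degrees(np.arctan2(*(lip-a)[[1,0]])))
# table stuff
print(c['R'],)
E
```

```text
80 [598.57  48.65] [599.11  47.64] len 64.32022420798963 rod w 17.555962768338148 69.92178266825003 [587.67 -20.41] head -98.99396330626647 -98.63094647385715
84 [598.62  48.75] [598.54  47.48] len 63.41550817730636 rod w 17.310505351566544 68.94579092658228 [587.87 -19.35] head -98.99424151615122 -98.62935419274714
88 [598.67  48.85] [597.98  47.33] len 62.51079214816157 rod w 17.06504793479483 67.96979918944572 [588.08 -18.29] head -98.99452777907568 -98.62771584059033
92 [598.73  48.94] [597.41  47.17] len 61.60607612062304 rod w 16.819590518023116 66.99380745703843 [588.28 -17.23] head -98.99482244982846 -98.62602938850951
96 [598.78  49.04] [596.84  47.01] len 60.70136009476254 rod w 16.574133101251512 66.01781572957016 [588.48 -16.17] head -98.99512590434993 -98.6242926867215
100 [598.83  49.13] [596.27  46.85] len 59.796644070656306 rod w 16.328675684479798 65.04182400726319 [588.68 -15.11] head -98.99543854133213 -98.6225034553961
104 [598.88  49.23] [595.7  46.7] len 58.891928048385154 rod w 16.083218267708308 64.06583229035346 [588.89 -14.05] head -98.99576078396649 -98.62065927467057
108 [598.93  49.32] [595.13  46.54] len 57.98721202803495 rod w 15.837760850936592 63.089840579091415 [589.09 -12.99] head -98.99609308185488 -98.61875757373205
[[ 0.99 -0.14 -0.  ]
 [-0.14 -0.94  0.3 ]
 [-0.04 -0.29 -0.95]]
```

Call:
{"name": "send_rows", "arguments": {
  "moves": [
    [30,-1,10,0,0,0.3,1],
    [70,-2,20,0,0,0.3,1],
    [105,-2.8,30,0,0,0.3,1],
    [119.5,-2.8,45,0,0,0.3,1],
    [119.5,-2.8,65,0,0,0.3,1],
    [119.5,-2.8,78,0,0,0.3,1],
    [119.5,-2.8,80,0,0,0.3,1],
    [119.5,-2.8,80,0,0,0.3,1],
    [119.5,-2.8,80,0,0,0.3,1]
  ]
}}

```text
time_s: 5.45
position: [606.7, 96.8, 161.4]
eef_rot: [-2.383, -2.046, -0.001]
wrist_force: [0.3, -0.2, -0.7]
grip_width: 13.7
```

```bash
python3 snap.py w3 wrist; python3 snap.py s3 scene; python3 - <<'E'
from h import *
a=cv2.imread('pics/w3.png');b=cv2.imread('pics/s3.png')[110:230,260:400]
cv2.imwrite('pics/s3c.png',cv2.resize(cv2.convertScaleAbs(b,alpha=1.3),None,fx=5,fy=5,interpolation=cv2.INTER_CUBIC))
E
```

```text
5.45 [0.12 0.23 1.83 0.   1.08 0.27] [606.7   96.82 161.37] [-2.38 -2.05 -0.  ] [ 0.31 -0.19 -0.69] [ 0.03 -0.16  0.05] 13.727148188280951
5.5 [0.12 0.23 1.83 0.   1.08 0.27] [606.89  97.01 161.66] [-2.38 -2.05 -0.  ] [ 0.99 -0.13 -1.03] [-0.02 -0.05  0.04] 13.927654039871989
```

View pics/w3.png

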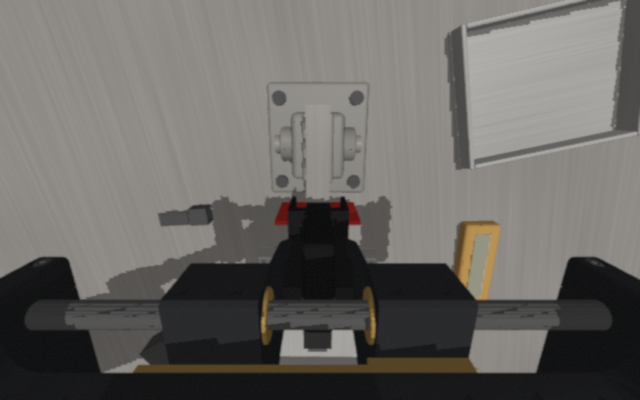

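View pics/s3c.png

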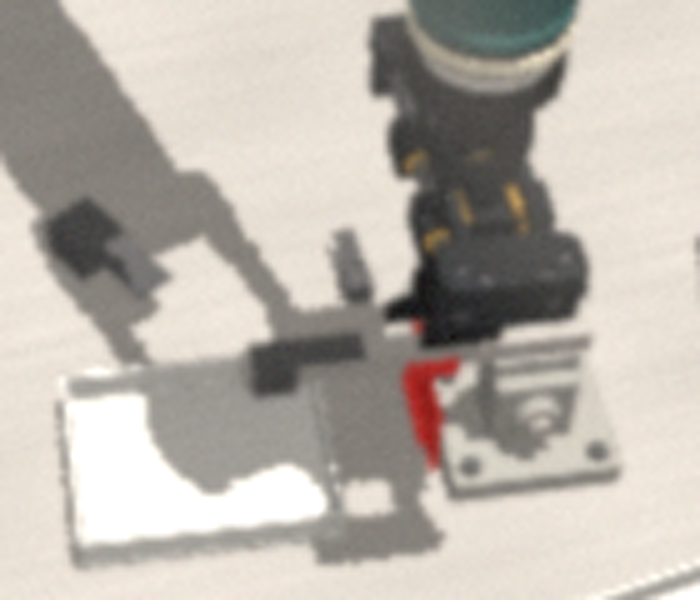

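```bash
python3 - <<'E'
from h import *
import pickle
c=pickle.load(open('pics/s3.pkl','rb'))
h=np.radians(-98.6);u=np.array([np.cos(h),np.sin(h),0]);n=np.array([-u[1],u[0],0]);L=np.array([598.7,48.9,0])
def pl(x,y,off=0):
    o,d=ray(c,260+x/5,110+y/5);s=((L-o)@n+off)/(d@n);p=o+s*d;return (p-L)@u+68,p[2]
for nm,p,off in [('nose',(387,308),0),('nose',(387,320),7),('nose',(387,320),-7),('lip corner near cam',(364,355),9),('lip corner far',(361,335),-9),('collar end near',(255,392),11.5),('collar end low',(250,370),11.5)]:
    print(nm,p,pl(*p,off),pl(*p,-off))
print('n',n)
E
```

```text
nose (387, 308) (np.float64(54.25917524704872), np.float64(126.10449569303705)) (np.float64(54.25917524704872), np.float64(126.10449569303705))
nose (387, 320) (np.float64(55.55730672020251), np.float64(124.67105196637476)) (np.float64(51.77630265473545), np.float64(107.27287888100784))
nose (387, 320) (np.float64(51.77630265473545), np.float64(107.27287888100784)) (np.float64(55.55730672020251), np.float64(124.67105196637476))
lip corner near cam (364, 355) (np.float64(67.16872305734792), np.float64(99.49962214275945)) (np.float64(62.62744444232428), np.float64(76.33112729167874))
lip corner far (361, 335) (np.float64(65.18176167168326), np.float64(94.41184359710564)) (np.float64(69.65128253659614), np.float64(117.07240172538775))
collar end near (255, 392) (np.float64(127.17169545464918), np.float64(81.61985986215086)) (np.float64(123.57063420020512), np.float64(51.233315448665735))
collar end low (250, 370) (np.float64(129.91799545284627), np.float64(101.53491644060261)) (np.float64(126.41877444999531), np.float64(71.88687633246377))
n [ 0.99 -0.15  0.  ]
```

Call:
{"name": "send_rows", "arguments": {
  "moves": [
    [0,0,5,0,0,0,1],
    [0,0,10,0,0,0,1],
    [0,0,13,0,0,0,1],
    [0,0,14.5,0,0,0,1],
    [0,0,14.5,0,0,0,1]
  ]
}}

```text
time_s: 6.05
position: [606.6, 97.2, 146.7]
eef_rot: [-2.382, -2.046, -0.001]
wrist_force: [-0.6, -1.0, -1.9]
grip_width: 14.1
```

Call:
{"name": "send_rows", "arguments": {
  "moves": [
    [0,0,0.5,0,0,0,1],
    [0,0,1.0,0,0,0,1],
    [0,0,1.5,0,0,0,1],
    [0,0,1.5,0,0,0,1]
  ]
}}

```text
time_s: 6.45
position: [606.5, 97.2, 145.1]
eef_rot: [-2.382, -2.046, -0.001]
wrist_force: [0.2, -0.1, -0.4]
grip_width: 13.6
```

Call:
{"name": "send_rows", "arguments": {
  "moves": [
    [0,0,0.5,0,0,0,1],
    [0,0,1.0,0,0,0,1],
    [0,0,1.5,0,0,0,1],
    [0,0,1.5,0,0,0,1]
  ]
}}

```text
time_s: 6.85
position: [606.5, 97.2, 143.5]
eef_rot: [-2.382, -2.046, -0.001]
wrist_force: [-0.8, 0.1, -0.5]
grip_width: 13.8
```

Call:
{"name": "send_rows", "arguments": {
  "moves": [
    [0,0,0.5,0,0,0,1],
    [0,0,1.0,0,0,0,1],
    [0,0,1.5,0,0,0,1],
    [0,0,1.8,0,0,0,1]
  ]
}}

```text
time_s: 7.25
position: [606.4, 97.2, 141.6]
eef_rot: [-2.382, -2.046, -0.0]
wrist_force: [0.1, -0.0, -1.3]
grip_width: 13.9
```

Call:
{"name": "send_rows", "arguments": {
  "moves": [
    [0,0,0.5,0,0,0,1],
    [0,0,1.0,0,0,0,1],
    [0,0,1.5,0,0,0,1],
    [0,0,1.8,0,0,0,1]
  ]
}}

```text
time_s: 7.65
position: [606.4, 97.2, 139.8]
eef_rot: [-2.382, -2.046, -0.0]
wrist_force: [0.0, 0.2, -1.1]
grip_width: 13.8
```

Call:
{"name": "send_rows", "arguments": {
  "moves": [
    [0,0,0.5,0,0,0,1],
    [0,0,1.0,0,0,0,1],
    [0,0,1.5,0,0,0,1],
    [0,0,1.8,0,0,0,1]
  ]
}}

```text
time_s: 8.05
position: [606.4, 97.2, 137.9]
eef_rot: [-2.382, -2.046, -0.0]
wrist_force: [0.2, 0.2, -1.7]
grip_width: 13.5
```

Call:
{"name": "send_rows", "arguments": {
  "moves": [
    [0,0,0.5,0,0,0,1],
    [0,0,1.0,0,0,0,1],
    [0,0,1.5,0,0,0,1]
  ]
}}

```text
time_s: 8.35
position: [606.4, 97.2, 136.3]
eef_rot: [-2.382, -2.046, -0.0]
wrist_force: [0.3, -0.4, -0.5]
grip_width: 14.0
```

Call:
{"name": "send_rows", "arguments": {
  "moves": [
    [0,0,0.5,0,0,0,1],
    [0,0,1.0,0,0,0,1],
    [0,0,1.5,0,0,0,1]
  ]
}}

```text
time_s: 8.65
position: [606.4, 97.2, 134.8]
eef_rot: [-2.382, -2.046, -0.0]
wrist_force: [0.2, -0.8, -0.6]
grip_width: 13.8
```

```bash
python3 snap.py s4 scene; python3 - <<'E'
from h import *
b=cv2.imread('pics/s4.png')[150:210,300:380]
cv2.imwrite('pics/s4c.png',cv2.resize(cv2.convertScaleAbs(b,alpha=1.5),None,fx=9,fy=9,interpolation=cv2.INTER_CUBIC))
E
```

```text
8.65 [0.12 0.25 1.86 0.   1.03 0.27] [606.4   97.21 134.82] [-2.38 -2.05 -0.  ] [ 0.24 -0.82 -0.63] [ 0.01 -0.08 -0.05] 13.78143738593003
```

View pics/s4c.png

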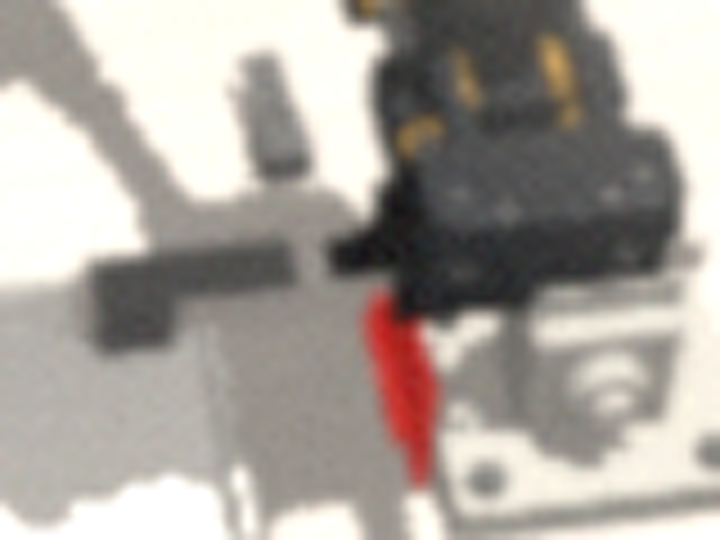

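Call:
{"name": "send_rows", "arguments": {
  "moves": [
    [0,0,0.4,0,0,0,1],
    [0,0,0.8,0,0,0,1],
    [0,0,1.2,0,0,0,1]
  ]
}}

```text
time_s: 9.0
position: [606.3, 97.2, 133.5]
eef_rot: [-2.382, -2.046, -0.0]
wrist_force: [-0.6, -0.3, 2.6]
grip_width: 14.1
```

Call:
{"name": "send_rows", "arguments": {
  "moves": [
    [0,0,0.4,0,0,0,1],
    [0,0,0.8,0,0,0,1],
    [0,0,1.2,0,0,0,1]
  ]
}}

```text
time_s: 9.3
position: [606.4, 97.2, 133.5]
eef_rot: [-2.382, -2.046, -0.0]
wrist_force: [-4.3, -0.2, 8.4]
grip_width: 13.7
```

Call:
{"name": "send_rows", "arguments": {
  "moves": [
    [0,0,0.4,0,0,0,1],
    [0,0,0.8,0,0,0,1],
    [0,0,1.2,0,0,0,1]
  ]
}}

```text
time_s: 9.6
position: [606.7, 97.3, 133.5]
eef_rot: [-2.383, -2.047, -0.001]
wrist_force: [-3.4, -1.7, 9.3]
grip_width: 13.8
```

Call:
{"name": "send_rows", "arguments": {
  "moves": [
    [0,0,0.1,0,0,0,1],
    [0,0,0.1,0,0,0,1],
    [0,0,0.1,0,0,0,1]
  ]
}}

```text
time_s: 9.9
position: [607.0, 97.3, 133.5]
eef_rot: [-2.383, -2.047, -0.002]
wrist_force: [-0.6, 0.4, 1.9]
grip_width: 13.8
```

Call:
{"name": "send_rows", "arguments": {
  "moves": [
    [-0.5,0,0.1,0,0,0,1],
    [-1.2,-0.2,0.1,0,0,0,1],
    [-2,-0.4,0.1,0,0,0,1],
    [-2.8,-0.5,0.1,0,0,0,1],
    [-3.6,-0.6,0.1,0,0,0,1],
    [-4.4,-0.7,0.1,0,0,0,1],
    [-5.2,-0.7,0.1,0,0,0,1],
    [-6,-0.7,0.1,0,0,0,1],
    [-6.5,-0.7,0.1,0,0,0,1]
  ]
}}

```text
time_s: 10.8
position: [605.4, 91.0, 133.6]
eef_rot: [-2.383, -2.047, -0.002]
wrist_force: [0.6, 2.3, 3.3]
grip_width: 13.4
```

```bash
python3 snap.py s5 scene; python3 - <<'E'
from h import *
b=cv2.imread('pics/s5.png')[150:210,300:380]
cv2.imwrite('pics/s5c.png',cv2.resize(cv2.convertScaleAbs(b,alpha=1.5),None,fx=9,fy=9,interpolation=cv2.INTER_CUBIC))
E
```

```text
10.8 [0.11 0.25 1.86 0.   1.03 0.26] [605.36  90.95 133.55] [-2.38 -2.05 -0.  ] [0.6  2.32 3.31] [ 0.25 -0.13  0.03] 13.423871072315064
```

View pics/s5c.png

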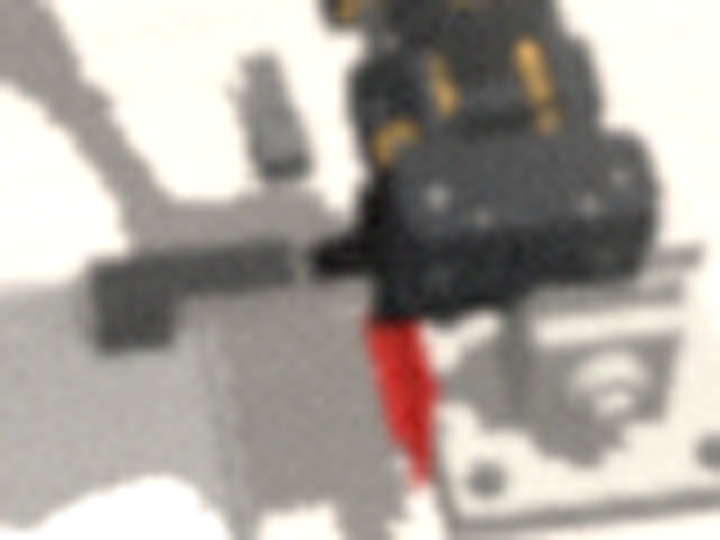

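Call:
{"name": "send_rows", "arguments": {
  "moves": [
    [-0.6,0,0,0,0,0,1],
    [-1.2,0,0,0,0,0,1],
    [-1.8,0,0,0,0,0,1],
    [-2.4,0,0,0,0,0,1],
    [-3.0,0,0,0,0,0,1],
    [-3.6,0,0,0,0,0,1],
    [-4.2,0,0,0,0,0,1]
  ]
}}

```text
time_s: 11.55
position: [604.7, 86.7, 133.5]
eef_rot: [-2.383, -2.047, -0.002]
wrist_force: [-0.2, 2.7, 2.7]
grip_width: 13.9
```

Call:
{"name": "send_rows", "arguments": {
  "moves": [
    [-0.5,0,0,0,0,0,1],
    [-1.0,0,0,0,0,0,1],
    [-1.5,0,0,0,0,0,1],
    [-2.0,0,0,0,0,0,1],
    [-2.5,0,0,0,0,0,1]
  ]
}}

```text
time_s: 12.05
position: [604.3, 84.2, 133.5]
eef_rot: [-2.383, -2.047, -0.002]
wrist_force: [0.3, 2.1, 3.0]
grip_width: 14.2
```

Call:
{"name": "send_rows", "arguments": {
  "moves": [
    [-0.5,0,0,0,0,0,1],
    [-1.0,0,0,0,0,0,1],
    [-1.5,0,0,0,0,0,1],
    [-2.0,0,0,0,0,0,1],
    [-2.5,0,0,0,0,0,1]
  ]
}}

```text
time_s: 12.55
position: [603.9, 81.7, 133.5]
eef_rot: [-2.383, -2.047, -0.002]
wrist_force: [0.7, 2.1, 2.8]
grip_width: 13.4
```

```bash
python3 snap.py s6 scene; python3 - <<'E'
from h import *
b=cv2.imread('pics/s6.png')[150:210,300:380]
cv2.imwrite('pics/s6c.png',cv2.resize(cv2.convertScaleAbs(b,alpha=1.5),None,fx=9,fy=9,interpolation=cv2.INTER_CUBIC))
E
```

```text
12.55 [0.09 0.25 1.87 0.   1.03 0.24] [603.94  81.74 133.53] [-2.38 -2.05 -0.  ] [0.68 2.11 2.79] [ 0.25 -0.11 -0.02] 13.36197086700868
```

View pics/s6c.png

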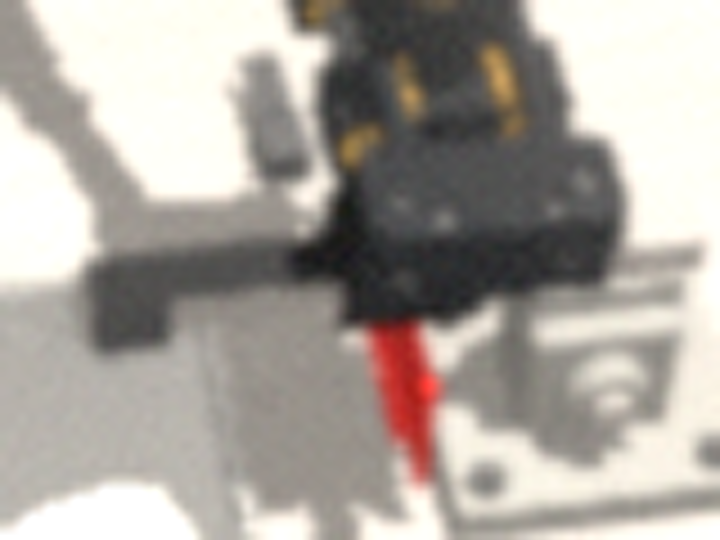

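Call:
{"name": "send_rows", "arguments": {
  "moves": [
    [-0.5,0,0,0,0,0,1],
    [-1.0,0,0,0,0,0,1],
    [-1.5,0,0,0,0,0,1],
    [-2.0,0,0,0,0,0,1],
    [-2.5,0,0,0,0,0,1]
  ]
}}

```text
time_s: 13.1
position: [603.5, 79.2, 133.5]
eef_rot: [-2.383, -2.047, -0.002]
wrist_force: [-0.5, 2.7, 2.0]
grip_width: 13.6
```

Call:
{"name": "send_rows", "arguments": {
  "moves": [
    [-0.5,0,0,0,0,0,1],
    [-1.0,0,0,0,0,0,1],
    [-1.5,0,0,0,0,0,1],
    [-2.0,0,0,0,0,0,1],
    [-2.5,0,0,0,0,0,1]
  ]
}}

```text
time_s: 13.6
position: [603.2, 76.6, 133.5]
eef_rot: [-2.383, -2.047, -0.002]
wrist_force: [0.5, 2.3, 2.8]
grip_width: 13.6
```

```bash
python3 snap.py s7 scene; python3 - <<'E'
from h import *
b=cv2.imread('pics/s7.png')[150:210,300:380]
cv2.imwrite('pics/s7c.png',cv2.resize(cv2.convertScaleAbs(b,alpha=1.5),None,fx=9,fy=9,interpolation=cv2.INTER_CUBIC))
E
```

```text
13.6 [0.08 0.24 1.87 0.   1.03 0.24] [603.18  76.65 133.55] [-2.38 -2.05 -0.  ] [0.47 2.3  2.78] [ 0.28 -0.16  0.02] 13.631542298712546
```

View pics/s7c.png

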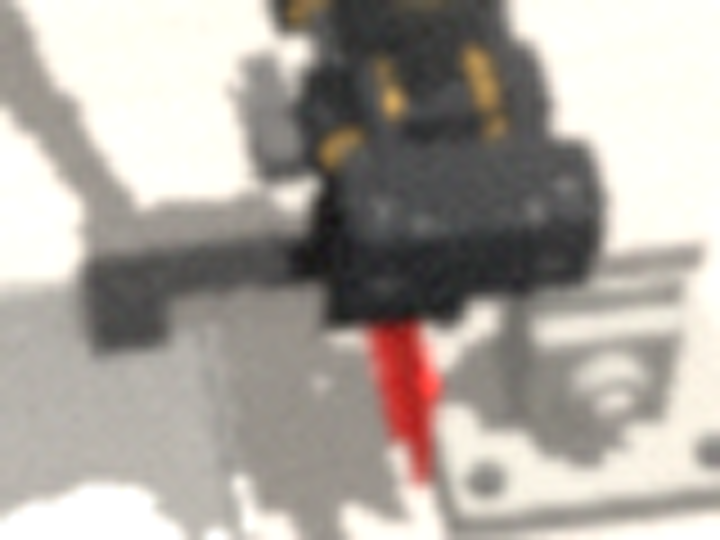

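Call:
{"name": "send_rows", "arguments": {
  "moves": [
    [-0.5,0,0,0,0,0,1],
    [-1.0,0,0,0,0,0,1],
    [-1.5,0,0,0,0,0,1],
    [-2.0,0,0,0,0,0,1],
    [-2.5,0,0,0,0,0,1]
  ]
}}

```text
time_s: 14.15
position: [602.7, 74.1, 133.5]
eef_rot: [-2.383, -2.047, -0.002]
wrist_force: [0.1, 1.9, 1.7]
grip_width: 14.0
```

Call:
{"name": "send_rows", "arguments": {
  "moves": [
    [-0.5,0,0,0,0,0,1],
    [-1.0,0,0,0,0,0,1],
    [-1.5,0,0,0,0,0,1],
    [-2.0,0,0,0,0,0,1],
    [-2.5,0,0,0,0,0,1]
  ]
}}

```text
time_s: 14.65
position: [602.4, 71.5, 133.5]
eef_rot: [-2.383, -2.047, -0.002]
wrist_force: [0.1, 2.4, 2.9]
grip_width: 13.4
```

```bash
cat > zs.sh <<'E'
python3 snap.py $1 scene; python3 - $1 <<'P'
from h import *
import sys
n=sys.argv[1]
b=cv2.imread(f'pics/{n}.png')[150:210,290:370]
cv2.imwrite(f'pics/{n}c.png',cv2.resize(cv2.convertScaleAbs(b,alpha=1.7,beta=15),None,fx=9,fy=9,interpolation=cv2.INTER_CUBIC))
P
E
bash zs.sh s8
```

```text
14.65 [0.08 0.24 1.87 0.   1.03 0.23] [602.36  71.53 133.5 ] [-2.38 -2.05 -0.  ] [0.12 2.35 2.89] [ 0.29 -0.16 -0.  ] 13.402741149161802
```

View pics/s8c.png

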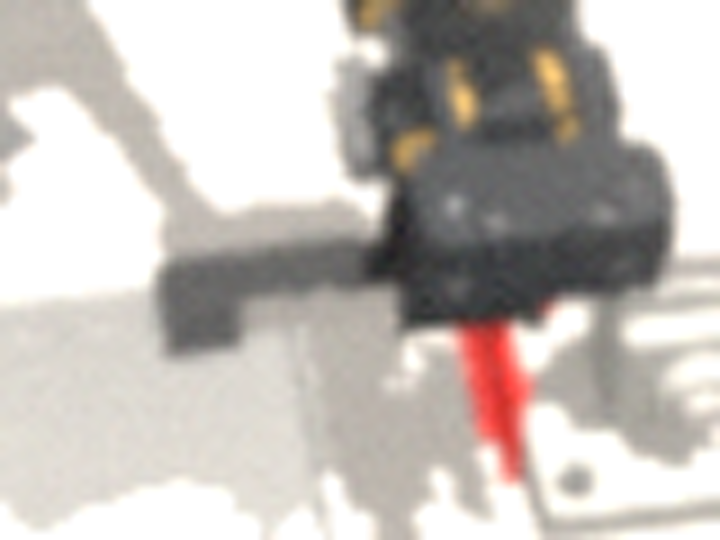

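```bash
python3 - <<'E'
from h import *
# row profile through collar front face in scene
for n in ['scene0','s4','s5','s6','s7','s8']:
    g=cv2.cvtColor(cv2.imread(f'pics/{n}.png'),cv2.COLOR_BGR2GRAY).astype(float)
    seg=g[182:187,300:325].mean(0)
    print(n,seg.astype(int))
E
```

```text
scene0 [144 139 135 133 133 133 133 132 132 125 101  80  75  73  72  70  70  70
  72  81  89  94  97 104 102]
s4 [122 123 121 120 118 117 115 109 101  93  75  59  52  51  51  52  51  52
  55  68  79  85  87  88  87]
s5 [124 122 121 119 118 116 114 110 101  92  75  58  53  53  49  51  50  52
  55  68  78  86  86  89  88]
s6 [123 123 121 120 118 117 115 110 100  88  67  53  52  52  51  50  52  50
  61  76  86  86  87  90  88]
s7 [122 121 122 120 118 117 115 110  98  80  62  53  50  51  51  51  50  54
  65  81  87  89  91  91  89]
s8 [122 122 121 120 117 117 109  88  64  53  51  51  52  51  50  53  62  77
  85  87  90  88  88  89  90]
```

Call:
{"name": "send_rows", "arguments": {
  "moves": [
    [-0.6,0,0,0,0,0,1],
    [-1.2,0,0,0,0,0,1],
    [-1.8,0,0,0,0,0,1],
    [-2.4,0,0,0,0,0,1],
    [-3.0,0,0,0,0,0,1],
    [-3.6,0,0,0,0,0,1],
    [-4.2,0,0,0,0,0,1]
  ]
}}

```text
time_s: 15.4
position: [601.7, 67.3, 133.5]
eef_rot: [-2.383, -2.047, -0.002]
wrist_force: [0.4, 1.6, 2.9]
grip_width: 13.7
```

```bash
bash zs.sh s9;python3 - <<'E'
from h import *
for n in ['s8','s9']:
    g=cv2.cvtColor(cv2.imread(f'pics/{n}.png'),cv2.COLOR_BGR2GRAY).astype(float)
    print(n,g[182:187,300:325].mean(0).astype(int))
E
```

```text
15.4 [0.07 0.24 1.88 0.   1.03 0.22] [601.75  67.3  133.52] [-2.38 -2.05 -0.  ] [0.45 1.63 2.85] [ 0.28 -0.06  0.05] 13.707987089322543
s8 [122 122 121 120 117 117 109  88  64  53  51  51  52  51  50  53  62  77
  85  87  90  88  88  89  90]
s9 [122 122 121 120 116 103  75  57  53  51  52  52  51  50  55  68  77  84
  85  87  87  87  88  92  92]
```

View pics/s9c.png

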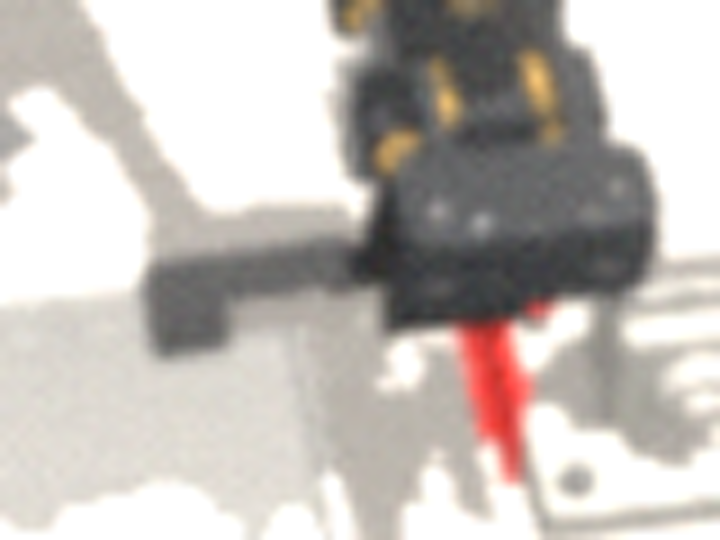

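Call:
{"name": "send_rows", "arguments": {
  "moves": [
    [-0.7,0,0,0,0,0,1],
    [-1.4,0,0,0,0,0,1],
    [-2.1,0,0,0,0,0,1],
    [-2.8,0,0,0,0,0,1],
    [-3.5,0,0,0,0,0,1],
    [-4.2,0,0,0,0,0,1],
    [-4.9,0,0,0,0,0,1],
    [-5.6,0,0,0,0,0,1]
  ]
}}

```text
time_s: 16.25
position: [600.9, 61.9, 133.5]
eef_rot: [-2.383, -2.046, -0.003]
wrist_force: [-0.6, 3.2, 1.9]
grip_width: 14.0
```

Call:
{"name": "send_rows", "arguments": {
  "moves": [
    [-0.7,0,0,0,0,0,1],
    [-1.4,0,0,0,0,0,1],
    [-2.1,0,0,0,0,0,1],
    [-2.8,0,0,0,0,0,1],
    [-3.5,0,0,0,0,0,1],
    [-4.2,0,0,0,0,0,1],
    [-4.9,0,0,0,0,0,1],
    [-5.6,0,0,0,0,0,1]
  ]
}}

```text
time_s: 17.05
position: [600.1, 56.7, 133.5]
eef_rot: [-2.383, -2.046, -0.004]
wrist_force: [1.1, 5.6, 2.3]
grip_width: 13.6
```

```bash
bash zs.sh s10
```

```text
17.05 [0.05 0.23 1.88 0.   1.02 0.2 ] [600.15  56.67 133.54] [-2.38 -2.05 -0.  ] [1.05 5.6  2.31] [ 0.83 -0.24 -0.  ] 13.570787684316707
```

View pics/s10c.png

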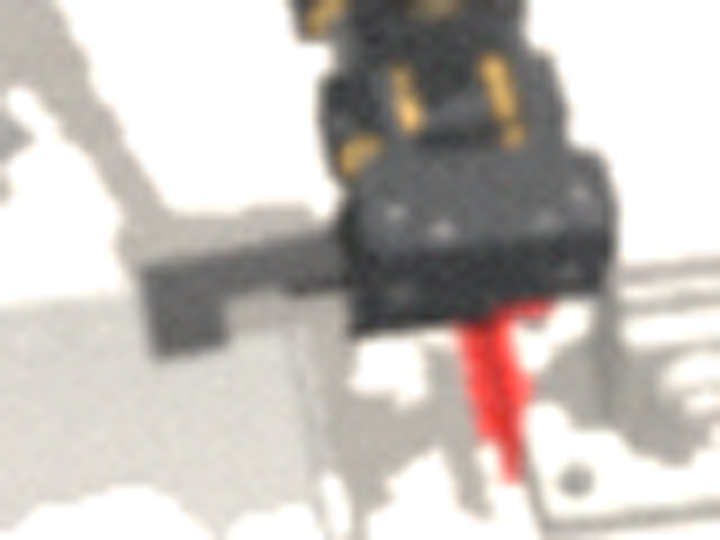

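Call:
{"name": "send_rows", "arguments": {
  "moves": [
    [-0.5,0,0,0,0,0,1],
    [-1.0,0,0,0,0,0,1],
    [-1.5,0,0,0,0,0,1],
    [-2.0,0,0,0,0,0,1],
    [-2.5,0,0,0,0,0,1]
  ]
}}

```text
time_s: 17.6
position: [599.8, 54.5, 133.6]
eef_rot: [-2.383, -2.046, -0.004]
wrist_force: [1.3, 5.2, 1.7]
grip_width: 13.5
```

```bash
bash zs.sh s11;python3 - <<'E'
from h import *
for n in ['s8','s9','s10','s11']:
    g=cv2.cvtColor(cv2.imread(f'pics/{n}.png'),cv2.COLOR_BGR2GRAY).astype(float)
    print(n,g[182:187,300:325].mean(0).astype(int))
E
```

```text
17.6 [0.05 0.23 1.88 0.   1.02 0.2 ] [599.81  54.45 133.55] [-2.38 -2.05 -0.  ] [1.35 5.16 1.73] [ 0.82 -0.24 -0.01] 13.517762172669764
s8 [122 122 121 120 117 117 109  88  64  53  51  51  52  51  50  53  62  77
  85  87  90  88  88  89  90]
s9 [122 122 121 120 116 103  75  57  53  51  52  52  51  50  55  68  77  84
  85  87  87  87  88  92  92]
s10 [122 123 122 120 114  99  72  55  51  51  52  51  51  53  60  75  84  87
  90  89  91  88  84  85  85]
s11 [123 122 121 118 104  76  58  53  52  52  52  52  50  59  72  81  86  89
  89  90  89  87  85  86  84]
```

View pics/s11c.png

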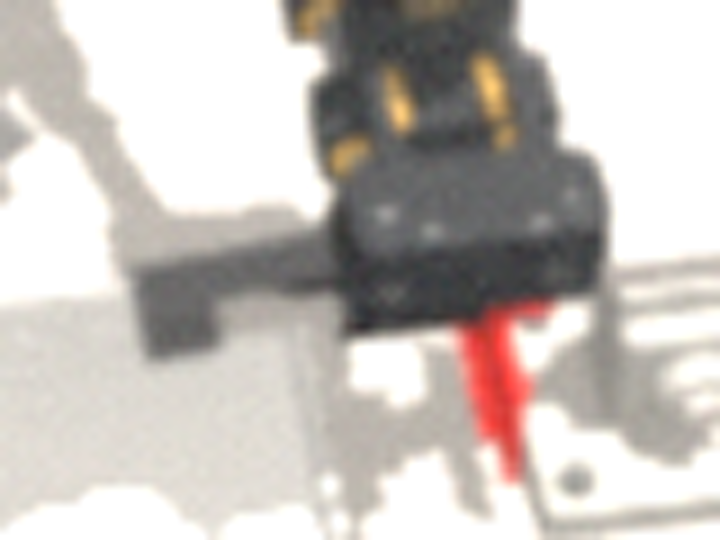

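Call:
{"name": "send_rows", "arguments": {
  "moves": [
    [-0.6,0,0,0,0,0,1],
    [-1.2,0,0,0,0,0,1],
    [-1.8,0,0,0,0,0,1],
    [-2.4,0,0,0,0,0,1],
    [-3.0,0,0,0,0,0,1],
    [-3.6,0,0,0,0,0,1],
    [-4.2,0,0,0,0,0,1]
  ]
}}

```text
time_s: 18.35
position: [599.1, 49.9, 133.5]
eef_rot: [-2.383, -2.046, -0.003]
wrist_force: [0.2, 2.4, 1.3]
grip_width: 14.2
```

Call:
{"name": "send_rows", "arguments": {
  "moves": [
    [-0.6,0,0,0,0,0,1],
    [-1.2,0,0,0,0,0,1],
    [-1.8,0,0,0,0,0,1],
    [-2.4,0,0,0,0,0,1],
    [-3.0,0,0,0,0,0,1],
    [-3.6,0,0,0,0,0,1],
    [-4.2,0,0,0,0,0,1]
  ]
}}

```text
time_s: 19.05
position: [598.5, 45.7, 133.5]
eef_rot: [-2.383, -2.046, -0.003]
wrist_force: [0.1, 1.6, 2.8]
grip_width: 13.7
```

```bash
bash zs.sh s12
```

```text
19.05 [0.03 0.23 1.89 0.   1.02 0.18] [598.46  45.71 133.54] [-2.38 -2.05 -0.  ] [0.09 1.58 2.79] [ 0.26 -0.12  0.01] 13.742771831855478
```

View pics/s12c.png

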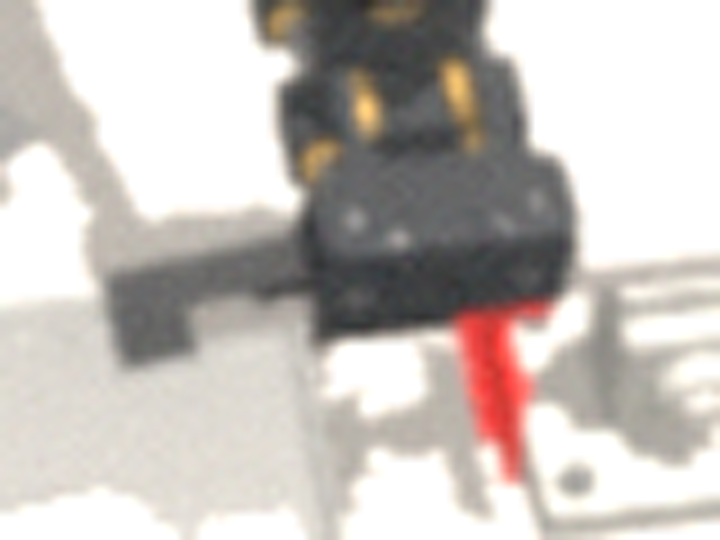

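Call:
{"name": "send_rows", "arguments": {
  "moves": [
    [-0.6,0,0,0,0,0,1],
    [-1.2,0,0,0,0,0,1],
    [-1.8,0,0,0,0,0,1],
    [-2.4,0,0,0,0,0,1],
    [-3.0,0,0,0,0,0,1],
    [-3.6,0,0,0,0,0,1],
    [-4.2,0,0,0,0,0,1]
  ]
}}

```text
time_s: 19.8
position: [597.8, 41.4, 133.5]
eef_rot: [-2.383, -2.046, -0.003]
wrist_force: [0.1, 2.4, 2.7]
grip_width: 13.7
```

Call:
{"name": "send_rows", "arguments": {
  "moves": [
    [-0.6,0,0,0,0,0,1],
    [-1.2,0,0,0,0,0,1],
    [-1.8,0,0,0,0,0,1],
    [-2.4,0,0,0,0,0,1],
    [-3.0,0,0,0,0,0,1],
    [-3.6,0,0,0,0,0,1],
    [-4.2,0,0,0,0,0,1]
  ]
}}

```text
time_s: 20.5
position: [597.2, 37.2, 133.5]
eef_rot: [-2.383, -2.046, -0.003]
wrist_force: [0.0, 1.9, 3.3]
grip_width: 14.0
```

```bash
bash zs.sh s13
```

```text
20.5 [0.02 0.23 1.89 0.   1.02 0.17] [597.15  37.23 133.53] [-2.38 -2.05 -0.  ] [0.01 1.94 3.3 ] [ 0.28 -0.06  0.01] 14.004673704042476
```

View pics/s13c.png

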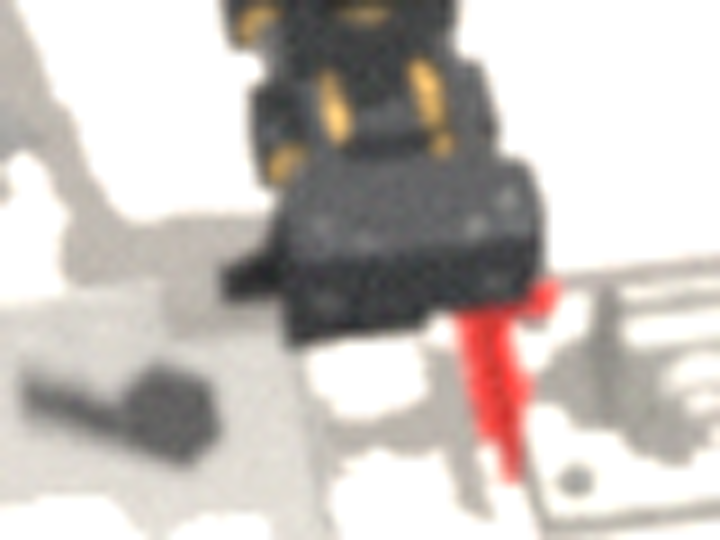

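Call:
{"name": "send_rows", "arguments": {
  "moves": [
    [0,0,-3,0,0,0,1],
    [0,0,-10,0,0,0,1],
    [0,0,-25,0,0,0,1],
    [0,0,-50,0,0,0,1],
    [0,0,-85,0,0,0,1],
    [-20,-3,-100,0,0,0,1],
    [-60,-9,-100,0,0,0,1],
    [-105,-15,-100,0,0,0,1],
    [-150,-21,-100,0,0,0,1],
    [-195,-27,-100,0,0,0,1],
    [-240,-33,-100,0,0,0,1],
    [-285,-39,-100,0,0,0,1],
    [-330,-45,-100,0,0,0,1],
    [-365,-50,-100,0,0,0,1],
    [-386,-52.6,-100,0,0,0,1],
    [-386,-52.6,-100,0,0,0,1],
    [-386,-52.6,-100,0,0,0,1]
  ]
}}

```text
time_s: 22.25
position: [486.5, -336.9, 233.3]
eef_rot: [-2.384, -2.044, -0.004]
wrist_force: [0.9, 0.4, -0.6]
grip_width: 14.2
```

```bash
python3 snap.py s14 scene; python3 snap.py t14 top;python3 - <<'E'
from h import *
a=cv2.imread('pics/s14.png')[140:240,250:400];b=cv2.imread('pics/t14.png')[160:270,220:390]
cv2.imwrite('pics/c14.png',np.hstack([cv2.resize(a,(390,290),interpolation=cv2.INTER_CUBIC),cv2.resize(b,(400,290),interpolation=cv2.INTER_CUBIC)]))
E
```

```text
22.25 [-0.65  0.12  1.81  0.    1.2  -0.5 ] [ 486.49 -336.89  233.34] [-2.38 -2.04 -0.  ] [ 0.93  0.36 -0.55] [-0.05 -0.05  0.  ] 14.200536304535476
22.3 [-0.65  0.12  1.82  0.    1.2  -0.5 ] [ 486.76 -336.23  233.18] [-2.38 -2.05 -0.  ] [-0.43 -0.7  -0.95] [-0.06 -0.07  0.  ] 14.03381797663684
```

View pics/c14.png

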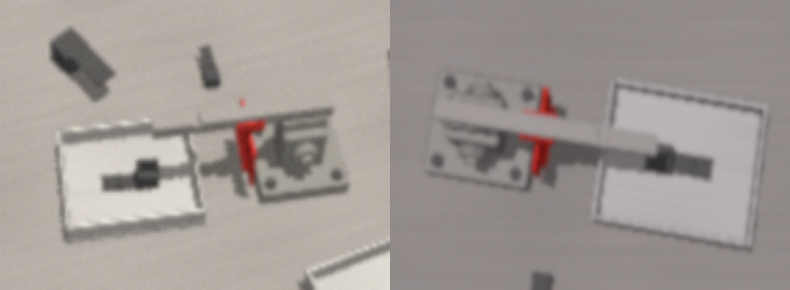

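View pics/s14.png

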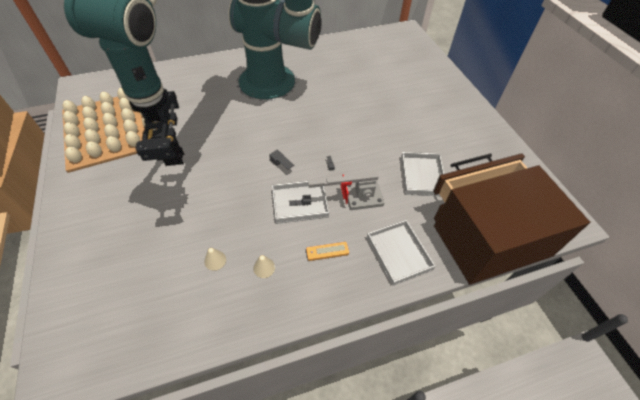

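Call:
{"name": "send_rows", "arguments": {
  "moves": [
    [0,0,40,0,0,0,1],
    [0,0,85,0,0,0,1],
    [0,0,125,0,0,0,1],
    [0,0,155,0,0,0,1],
    [0,0,170,0,0,0,1],
    [0,0,175,0,0,0,1],
    [0,0,177,0,0,0,1],
    [0,0,177,0,0,0,1]
  ]
}}

```text
time_s: 23.15
position: [488.5, -336.0, 57.7]
eef_rot: [2.381, 2.047, 0.005]
wrist_force: [0.5, 0.3, -0.5]
grip_width: 13.7
```

Call:
{"name": "send_rows", "arguments": {
  "moves": [
    [0,0,0.5,0,0,0,1],
    [0,0,1.0,0,0,0,1],
    [0,0,1.5,0,0,0,1],
    [0,0,2.0,0,0,0,1],
    [0,0,2.0,0,0,0,1]
  ]
}}

```text
time_s: 23.65
position: [488.3, -336.0, 55.7]
eef_rot: [2.381, 2.047, 0.005]
wrist_force: [0.0, -0.3, -1.2]
grip_width: 13.8
```

Call:
{"name": "send_rows", "arguments": {
  "moves": [
    [0,0,0.5,0,0,0,1],
    [0,0,1.0,0,0,0,1],
    [0,0,1.5,0,0,0,1],
    [0,0,2.0,0,0,0,1],
    [0,0,2.2,0,0,0,1]
  ]
}}

```text
time_s: 24.15
position: [488.3, -336.0, 53.4]
eef_rot: [2.381, 2.047, 0.005]
wrist_force: [0.4, 0.3, -0.2]
grip_width: 13.7
```

Call:
{"name": "send_rows", "arguments": {
  "moves": [
    [0,0,0.4,0,0,0,1],
    [0,0,0.8,0,0,0,1],
    [0,0,1.2,0,0,0,1],
    [0,0,1.2,0,0,0,1]
  ]
}}

```text
time_s: 24.55
position: [488.3, -335.9, 52.1]
eef_rot: [2.381, 2.047, 0.005]
wrist_force: [0.3, 0.7, -0.7]
grip_width: 14.0
```

Call:
{"name": "send_rows", "arguments": {
  "moves": [
    [0,0,0.3,0,0,0,1],
    [0,0,0.6,0,0,0,1],
    [0,0,0.6,0,0,0,1]
  ]
}}

```text
time_s: 24.85
position: [488.4, -336.0, 51.9]
eef_rot: [2.381, 2.047, 0.005]
wrist_force: [-1.3, 1.3, 3.0]
grip_width: 13.3
```

Table contact at the same height as at the pick (no slip). Release and retreat.

Call:
{"name": "send_rows", "arguments": {
  "moves": [
    [0,0,0,0,0,0,0.5],
    [0,0,0,0,0,0,0.2],
    [0,0,0,0,0,0,-0.3],
    [0,0,0,0,0,0,-1],
    [0,0,0,0,0,0,-1],
    [0,0,0,0,0,0,-1],
    [0,0,0,0,0,0,-1]
  ]
}}

```text
time_s: 25.55
position: [488.4, -336.0, 51.9]
eef_rot: [2.381, 2.047, 0.005]
wrist_force: [0.4, 0.2, -0.4]
grip_width: 67.7
```

Call:
{"name": "send_rows", "arguments": {
  "moves": [
    [0,0,-5,0,0,0,-1],
    [0,0,-20,0,0,0,-1],
    [0,0,-50,0,0,0,-1],
    [0,0,-95,0,0,0,-1],
    [0,0,-140,0,0,0,-1],
    [-40,0,-180,0,0,0,-1],
    [-40,0,-180,0,0,0,-1],
    [-40,0,-180,0,0,0,-1]
  ]
}}

```text
time_s: 26.35
position: [482.4, -377.1, 234.9]
eef_rot: [2.379, 2.042, 0.006]
wrist_force: [-0.6, 1.0, -0.3]
grip_width: 87.7
```

```bash
python3 snap.py w15 wrist; python3 snap.py t15 top; python3 snap.py s15 scene; python3 - <<'E'
from h import *
a=cv2.imread('pics/w15.png')[60:260,220:420];b=cv2.imread('pics/t15.png')[100:300,220:520]
cv2.imwrite('pics/c15.png',np.hstack([cv2.resize(a,(300,300)),cv2.resize(b,(450,300))]))
E
```

```text
26.35 [-0.71  0.16  1.77  0.    1.2  -0.55] [ 482.43 -377.15  234.88] [2.38 2.04 0.01] [-0.63  0.99 -0.35] [-0.02 -0.08  0.05] 87.72802582318714
26.4 [-0.7   0.16  1.78  0.    1.2  -0.55] [ 481.57 -375.65  232.38] [2.38 2.05 0.01] [-0.03  0.88 -0.48] [-0.02 -0.11 -0.02] 88.13488851647085
26.45 [-0.7   0.16  1.78  0.    1.2  -0.55] [ 481.02 -374.68  230.74] [-2.38 -2.05 -0.  ] [ 0.08  0.37 -0.4 ] [-0.06 -0.05 -0.02] 88.41272439740933
```

View pics/c15.png

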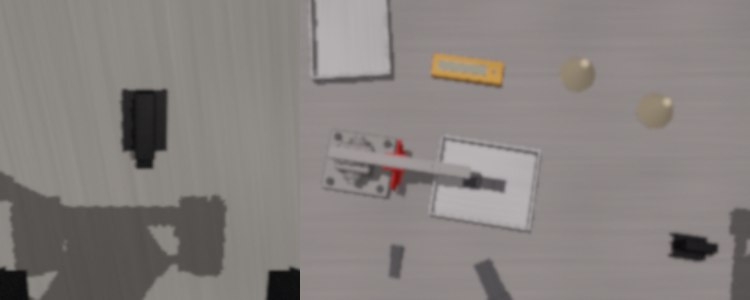

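View pics/s15.png

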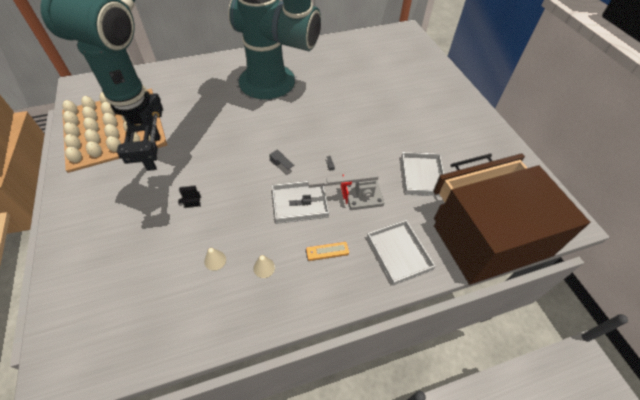

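Wedge stands upright at scene (190,197), and the clip lies in the dish at (305,201). All the rest is where it was.

```bash
python3 -c "
from h import *
print(workorder.job_done())"
```

```text
the job is handed in; nothing more can be done
None
```

The clip is off the rod and lying in the dish, the wedge is standing on its skirts on the bare table, and I handed the job in at about 26.5 s.

- **Removing the clip:** I picked up the wedge and felt for the rod's top. I then slid the blade in under the tongue and eased the clip along until it dropped off the free end into the dish nearest the robot's base.
- **Forces:** The highest wrist-force reading was about 10 N, while feeling for the rod. Sliding and pushing the clip stayed at or below about 6 N. These are readings at the end of each move, so a brief peak in between would not show.
- **Putting the wedge back:** It touched the table at the same gripper height as when I picked it up, so it had not slipped in the grip. I opened the gripper and withdrew.
- **Last pictures:** The clip is in the dish and the wedge is upright. The dish, bracket, cones, thermometer and loose clips look unmoved, and the robot touches nothing.
- **One disagreement:** The clip began to travel with the wedge before the shoulder reached its lip, while the push was still light. It then paused until the blade was fully in. I could not check the tooth or its notch close up for marks.

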